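Unstack the pipe fittings into their nests

ROBOT

A 6-joint arm with a two-finger parallel gripper is mounted at the origin on the work surface. World frame = base frame: x ahead of the robot, y to its left, z up, the work surface at z = 0. Lengths are in m, angles in rad, forces in N, time in s.
With the tool pointing down it reaches from about 0.325 to 0.775 m from the base axis. Payload 5.5 kg.
Tool frame: the origin (TCP) lies midway between the tips of the shut fingers; the grasp point (between the pads) lies 19 mm behind it; z points along the fingers, y is the line along which they close (so a half turn about z gives the same grasp; the last joint's range is limited). The gripper opens to 85 mm and grips with 20 to 120 N. Pads are 22 mm wide; open, the fingers measure 114 mm over their backs; the gripper's body (76 mm by 85 mm) begins 54 mm behind the grasp point. The pads swing forward as they close: fully open they stand 13 mm farther back than shut.
Start: joints at [-1.283, 0.091, 1.231, -0, 1.82, -0.057], TCP at [0.203, -0.565, 0.231] pointing down, gripper open.
Joint ranges: [-2.87, 2.87], [-0.86, 2.18], [0.17, 2.46], [-1.51, 4.65], [0.06, 2.69], [-2.65, 2.65]. Speed limits (rad/s): [2.57, 2.57, 3.01, 3.14, 3.14, 3.14].

INTERFACE

Orientations are given as a unit quaternion [w, x, y, z].
In Python, from workcell import state, camera, arm gives the robot as it stands.
- The arm moves only by the tool apply_moves, never from a script. Its argument "steps" is a list of rows, each a list of 3 entries, a list of its own where there are three numbers: the turn, a rotation vector about the tool's x, y, z each as a share of 60 degrees, from -1 to 1, then the shift along the tool's x, y, z each as a share of 200 mm, from -1 to 1, then the opening, from -1 (shut) to 1 (fully open). A call has 1 to 10 rows; each row is the pose to reach, as a shift and turn from the pose commanded when the call began, along the tool's axes at that moment; what a row does not reach only later rows make up. A row lasts 1/10 s, in which the tool goes at most 50 mm and 8.59 degrees, less where a joint would pass 70% of its speed; a pose out of reach is approached as far as the arm can. A call with a number of a shift or a turn outside -1 to 1 is refused whole. A call with a gripper value outside its range is refused whole. The fingers move at their own pace and stop on an object; the grip force is fixed at half the most. Time passes only in rows, so rows that repeat a pose let the fingers close. It gives the time, the measured TCP pose, the force, the opening and the grip force at its end, in the units of the state.
- state(): the state, without advancing time (a new reading comes with each control period).
- camera(name): name is "scene" or "top" or "wrist"; returns a dict with "image" (480x640x3 uint8, red, green, blue), "fx", "fy", "cx", "cy" (pixels), "extrinsics" (4x4, takes a point from world to camera coordinates). Camera axes: x right, y down, z forward; pixel columns grow to the right and rows downward; lengths in m; the calibration is good to about 2 mm. The wrist camera is an equidistant fisheye: a pixel r from the principal point sees the ray r / f radians off the axis. A picture is of the moment at which its call begins. There is no depth.
- arm.job_done(): hands the job in; it is judged then, once.
The state is a dict: "time": time; "joints": joint angles; "joint_vel": joint speeds; "tau": joint torques, N m; "tool_pos": TCP position; "tcp_rot": TCP orientation; "contact_force": force on the tool from outside, world axes, zero at the start; "torque": the same for the moment, N m; "finger_gap": opening from 0.0 (shut) to 1.0 (fully open); "gripper_force": force on a finger pad.
Only numpy, scipy, OpenCV 4.12 (cv2) and the standard library are available. Lean on these libraries where they do the work, as an engineer would, in place of code of your own. Each camera call takes 0.05 s, during which the arm holds its last target. There are 200 camera calls.

TASK

Four pipe fittings stand in one stack on the bench by the threading machine. Take the stack apart from the top down, one fitting at a time, and set each one upright and flat in its own nest before taking the next: the plug inside the round rim, the collar down over the post, the hexagon nut inside the hexagonal rim and the square flange inside the square rim. Set them down rather than drop them, and leave the oil can and the jug where they stand.

Things in the scene. Friction and masses are not known exactly. Their poses are not given: they have to be found in the camera images.
- plug: Steel pipe plug, top of the stack: round body 34 mm diameter, 16 mm high, and on it a square head 20 x 20 mm, 20 mm high (36 mm high in all), about 0.14 kg. Origin: centre of its underside; z up; the head's faces look along its x and y.
- collar: Dark steel pipe collar, second from the top: plain ring, 44 mm outside diameter, 28 mm through bore, 34 mm high, about 0.2 kg. Origin: centre of its underside on the axis; z up along the axis.
- hexnut: Steel hexagon nut, third from the top: hexagonal block 50 mm across flats (58 mm across corners), 34 mm high, about 0.35 kg, its top closed (dark disc only painted on). Origin: centre of its underside; z up; two flats face +x and -x of its own frame, the others follow every 60 degrees.
- flange: Dark steel square flange, bottom of the stack, standing on the bench: block 68 x 68 mm, 34 mm high, about 0.55 kg. Origin: centre of its underside; z up; sides face its x and y. The four fittings stand loosely on each other, centred within 2 mm, each turned by its own small angle.
- nest_round: Fixed to the bench, never moves. Base: plywood plate 102 x 102 mm, 6 mm thick. Origin: centre of the underside of the plate, on the bench; z up. On it a round dark steel rim, 52 mm inside diameter, 6 mm thick, rising 5 mm above the plate (to 11 mm above the bench). Place of the plug: its underside rests on the plate.
- nest_post: Fixed to the bench, never moves. Base: plywood plate 102 x 102 mm, 6 mm thick. Origin: centre of the underside of the plate, on the bench; z up. In its centre an upright dark steel post 12 mm diameter with a chamfered tip, 46 mm high above the bench; no rim. Place of the collar: over the post, its underside on the plate.
- nest_hex: Fixed to the bench, never moves. Base: plywood plate 102 x 102 mm, 6 mm thick. Origin: centre of the underside of the plate, on the bench; z up. On it a hexagonal dark steel rim, 68 mm inside across flats (flats facing its +x and -x), 6 mm thick, rising 5 mm above the plate (to 11 mm above the bench). Place of the hexagon nut.
- nest_square: Fixed to the bench, never moves. Base: plywood plate 102 x 102 mm, 6 mm thick. Origin: centre of the underside of the plate, on the bench; z up. On it a square dark steel rim, 86 x 86 mm inside (sides facing its x and y), 6 mm thick, rising 5 mm above the plate (to 11 mm above the bench). Place of the square flange, which fits only when turned with its sides along the rim's (within 15 degrees).
- oil_can: Bystander: green oil can, 60 mm diameter, 130 mm high, loose. Origin: centre of its underside.
- jug: Bystander: yellow plastic jug with a handle at its +y, 80 mm diameter, 100 mm high, loose. Origin: centre of its underside.
Mind the look-alikes: they are no part of the job. What is shaped like the flange but blue or purple is not meant.

How it is judged:
By the outcome, as a careful person would: the job done as asked, in the order asked, and still so for the second after the job is handed in, with the robot touching nothing.
It also fails if it takes over 106 s, if anything falls off the work surface, if the arm or the gripper's body presses on something with over 40 N, if the wrist force passes 120 N, or if a joint passes its speed limit or range.

## Working session

There is one attempt and no reset: what is moved stays moved. The work goes in short steps, Python scripts to look and compute and a tool call to move; the robot and the scene stay as the last step left them, time stands still between calls to the robot, and variables do not carry over. Pictures are saved under pics/ and viewed, at most 14 in all, crops included, and the job is handed in when it is done.

Besides the shell and the picture viewer there is one more tool, called after ">>>" as name([rows], argument=value, ...), one row to a line, values as JSON. apply_moves: Moves the arm, as the interface text tells. Shift numbers are shares of 200 mm and turn numbers shares of 60 degrees, none past 1 either way. Its arguments: {"type":"object","properties":{"steps":{"type":"array"}},"required":["steps"]}

```bash
mkdir -p pics; ls; cat > h.py <<'E'
import numpy as np, cv2
from workcell import state, camera, arm
def snap(n, f):
    c=camera(n); cv2.imwrite('pics/'+f, c['image'][:,:,::-1]); np.savez('pics/'+f+'.npz',**{k:np.array(v) for k,v in c.items()}); return c
def ray(c,u,v):
    E=np.array(c['extrinsics']); R,t=E[:3,:3],E[:3,3]
    d=np.array([(u-c['cx'])/c['fx'],(v-c['cy'])/c['fy'],1.]); return -R.T@t, R.T@d
def atz(c,u,v,z):
    o,d=ray(c,u,v); return o+d*(z-o[2])/d[2]
def proj(c,p):
    E=np.array(c['extrinsics']); q=E[:3,:3]@np.array(p)+E[:3,3]
    return c['fx']*q[0]/q[2]+c['cx'], c['fy']*q[1]/q[2]+c['cy']
E
python3 - <<'E'
from h import *
a=snap('scene','s0.png'); b=snap('top','t0.png')
for c in(a,b): print(c['fx'],c['cx'],c['cy'],np.round(c['extrinsics'],3))
print(state())
E
```

```text
pics
476.9615529069347 324.61719752044127 233.09457084275562 [[-0.325  0.945 -0.025  0.177]
 [ 0.532  0.161 -0.831 -0.183]
 [-0.782 -0.283 -0.555  1.408]
 [ 0.     0.     0.     1.   ]]
500.2677388882422 326.1439605030171 236.89539909939896 [[-0.002 -1.    -0.004  0.002]
 [-0.995  0.003 -0.099  0.525]
 [ 0.099  0.003 -0.995  1.121]
 [ 0.     0.     0.     1.   ]]
{'time': 0.1, 'joints': array([-1.28266863e+00,  9.18057051e-02,  1.23180384e+00,  5.08974701e-06,
        1.81982378e+00, -5.67077422e-02]), 'joint_vel': array([ 0.00038555, -0.00307823, -0.00269505,  0.00066777, -0.00021401,
        0.0006081 ]), 'tau': array([ 2.32894236e-03, -4.60216069e+01, -4.19218576e+01, -4.93890377e-05,
        1.06282899e-02,  1.33610405e-05]), 'tool_pos': array([ 0.20274369, -0.56442067,  0.23022903]), 'tcp_rot': array([-9.14469063e-04,  9.85172327e-01,  1.71565261e-01, -1.03804418e-04]), 'contact_force': array([ 0.04661728, -0.52021631, -0.05157254]), 'torque': array([ 0.01198638, -0.02718998,  0.05434622]), 'gripper_force': 0.0, 'finger_gap': 0.9965110716574677}
```

View pics/s0.png

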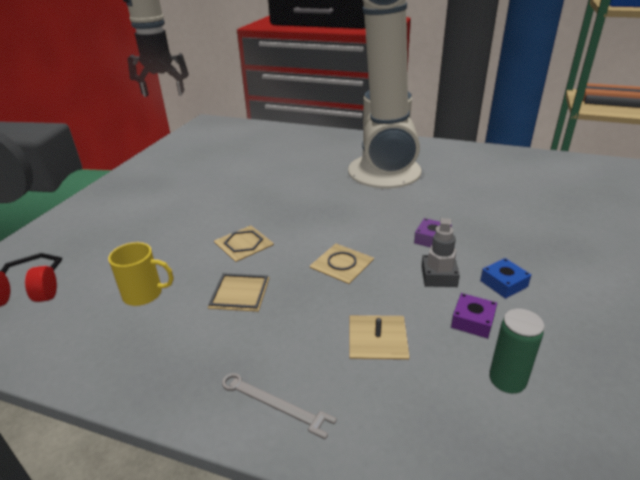

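View pics/t0.png

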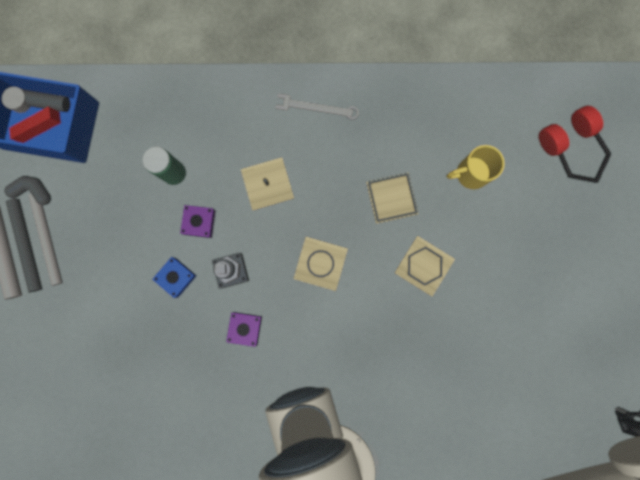

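The stack is at top (230,270) / scene (441,255). Its look-alikes in the top view are purple (198,221), blue (174,277) and purple (243,329). The dark grey square at (230,270), under the stack, is the flange meant. I'll confirm this in an enlarged composite.

```bash
python3 - <<'E'
import cv2,numpy as np
s=cv2.imread('pics/s0.png');t=cv2.imread('pics/t0.png')
def cr(i,u,v,w,h,W,H): return cv2.resize(i[v:v+h,u:u+w],(W,H),interpolation=cv2.INTER_CUBIC)
a=cr(t,205,245,50,50,400,400); b=cr(s,415,210,50,87,230,400)
row1=np.hstack([a,b])
# flange outline etc 
n=[cr(t,u-32,v-32,64,64,157,157) for u,v in((321,264),(267,184),(425,266),(393,197))]
row2=np.hstack(n); row2=cv2.copyMakeBorder(row2,0,0,0,630-row2.shape[1],0)
cv2.imwrite('pics/c0.png',np.vstack([row1,row2]))
E
```

```text
(no output)
```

View pics/c0.png

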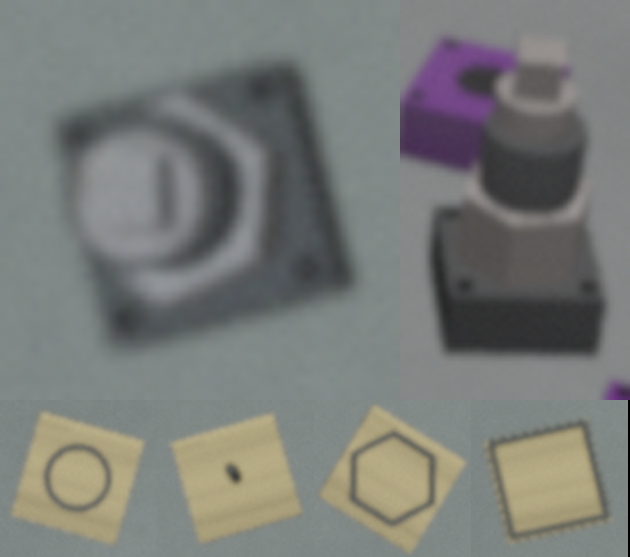

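The stack is confirmed: grey plug, collar, hexnut and dark grey flange in order, with the coloured squares separate. Next I measure the poses.

```bash
cat >> h.py <<'E'
def load(f):
    d=np.load('pics/'+f+'.npz'); return {k:(d[k] if d[k].ndim else float(d[k])) for k in d}
E
python3 - <<'E'
from h import *
c=load('t0.png'); im=c['image']
hsv=cv2.cvtColor(im,cv2.COLOR_RGB2HSV)
m=((hsv[...,0]>12)&(hsv[...,0]<28)&(hsv[...,1]>60)).astype(np.uint8)
for n,(u,v) in dict(round=(321,264),post=(267,184),hex=(425,266),square=(393,197)).items():
    w=np.zeros_like(m); w[v-34:v+34,u-34:u+34]=m[v-34:v+34,u-34:u+34]
    w=cv2.morphologyEx(w,cv2.MORPH_CLOSE,np.ones((7,7)))
    k=max(cv2.findContours(w,0,1)[0],key=cv2.contourArea)[:,0,:]
    P=np.array([atz(c,a,b,.006)[:2] for a,b in k])
    r=cv2.minAreaRect((P*1000).astype(np.float32)); print(n,np.round(r[0],1),np.round(r[1],1),round(r[2],1))
# flange top corners and others
f=[(60,120),(295,62),(355,285),(115,345)]
P=[atz(c,205+a/8-.5,245+b/8-.5,.034)[:2]*1000 for a,b in f]
print(np.round(P),np.mean(P,0))
print('plug',atz(c,205+119/8,245+192/8,.138)*1000,'body',atz(c,205+138/8,245+192/8,.118)*1000)
print('cam',ray(c,0,0)[0])
for n,p in dict(can=(155,160),jug=(485,163)).items(): print(n,atz(c,*p,.13 if n=='can' else .1))
E
```

```text
round [465.6  14.3] [97.7 97.7] 73.8
post [653.9 139.8] [98.5 97.9] 16.2
hex [ 459.5 -226.8] [98.2 98.5] 57.4
square [ 621.  -155.2] [84.8 84.7] 12.8
[[473. 259.]
 [490. 193.]
 [426. 175.]
 [410. 242.]] [449.72569872 217.35789061]
plug [447.97862673 218.5214217  138.        ] body [448.67579852 217.85507661 118.        ]
cam [ 0.41145817 -0.00354602  1.1672399 ]
can [0.67920523 0.36208798 0.13      ]
jug [ 0.67792717 -0.34561964  0.1       ]
```

```bash
cat >> h.py <<'E'
from scipy.spatial.transform import Rotation as Ro
def pose():
    s=state(); q=s['tcp_rot']; return s, s['tool_pos'], Ro.from_quat([q[1],q[2],q[3],q[0]])
def go(x,y,z,yaw=None):
    """shares to reach x,y,z (m), tool down with tool x at yaw deg (mod 180 not applied)"""
    s,p,R=pose(); cy=np.degrees(np.arctan2(R.as_matrix()[1,0],R.as_matrix()[0,0]))
    if yaw is None: yaw=cy
    T=Ro.from_euler('z',yaw,degrees=True)*Ro.from_euler('x',180,degrees=True)
    print('now',np.round(p,4),'yaw',round(cy,2),'t',round(s['time'],2),'j6',round(s['joints'][5],2))
    print('turn',np.round(np.degrees((R.inv()*T).as_rotvec())/60,3),'shift',np.round(R.inv().apply(np.array([x,y,z])-p)/.2,3))
E
python3 -c "
from h import *
go(.449,.218,.26,15)"
```

```text
now [ 0.2027 -0.5644  0.2302] yaw 19.76 t 0.1 j6 -0.06
turn [-0.002 -0.     0.079] shift [ 2.481 -3.266 -0.143]
```

>>> apply_moves([
  [[0, 0, 0], [0.62, -0.82, -0.15], 1],
  [[0, 0, 0], [0.62, -0.82, -0.15], 1],
  [[0, 0, 0], [0.62, -0.82, -0.15], 1],
  [[0, 0, 0], [0.62, -0.82, -0.15], 1],
  [[0, 0, 0], [0.62, -0.82, -0.15], 1],
  [[0, 0, 0], [0.62, -0.82, -0.15], 1],
])

```text
time: 0.7
tool_pos: [0.2646, -0.3676, 0.2619]
tcp_rot: [0.001, 0.985, 0.173, 0.0]
contact_force: [-0.6, -0.4, -0.5]
finger_gap: 0.996
gripper_force: 0.0
```

>>> apply_moves([
  [[0, 0, 0], [0.62, -0.82, 0], 1],
  [[0, 0, 0], [0.62, -0.82, 0], 1],
  [[0, 0, 0], [0.62, -0.82, 0], 1],
  [[0, 0, 0], [0.62, -0.82, 0], 1],
  [[0, 0, 0], [0.62, -0.82, 0], 1],
  [[0, 0, 0], [0.62, -0.82, 0], 1],
])

```text
time: 1.3
tool_pos: [0.3258, -0.1722, 0.2608]
tcp_rot: [0.0, 0.985, 0.173, -0.0]
contact_force: [-0.7, -0.5, 0.3]
finger_gap: 0.999
gripper_force: 0.0
```

>>> apply_moves([
  [[0, 0, 0], [0.62, -0.82, 0], 1],
  [[0, 0, 0], [0.62, -0.82, 0], 1],
  [[0, 0, 0], [0.62, -0.82, 0], 1],
  [[0, 0, 0], [0.62, -0.82, 0], 1],
  [[0, 0, 0], [0.62, -0.82, 0], 1],
  [[0, 0, 0], [0.62, -0.82, 0], 1],
])

```text
time: 1.9
tool_pos: [0.3873, 0.0234, 0.2604]
tcp_rot: [0.0, 0.985, 0.172, -0.001]
contact_force: [-0.7, 0.3, -0.4]
finger_gap: 0.998
gripper_force: 0.0
```

```bash
python3 -c "
from h import *
go(.449,.218,.26,15)"
```

```text
now [0.3873 0.0234 0.2604] yaw 19.8 t 1.9 j6 1.2
turn [0.    0.002 0.08 ] shift [ 0.62  -0.811  0.   ]
```

>>> apply_moves([
  [[0, 0, 0.08], [0.62, -0.81, 0], 1],
  [[0, 0, 0.08], [0.62, -0.81, 0], 1],
  [[0, 0, 0.08], [0.62, -0.81, 0], 1],
  [[0, 0, 0.08], [0.62, -0.81, 0], 1],
  [[0, 0, 0.08], [0.62, -0.81, 0], 1],
  [[0, 0, 0.08], [0.62, -0.81, 0], 1],
])

```text
time: 2.5
tool_pos: [0.4499, 0.2166, 0.2601]
tcp_rot: [0.001, 0.992, 0.129, -0.001]
contact_force: [-0.6, -0.2, 0.7]
finger_gap: 0.997
gripper_force: 0.0
```

```bash
python3 - <<'E'
from h import *
w=snap('wrist','w1.png'); s=snap('scene','s1.png')
print(w['fx'],w['cx'],w['cy'],np.round(w['extrinsics'],4)); go(.449,.218,.26,15)
E
```

```text
371.64829954431775 323.2677494528339 239.03608660749705 [[ 0.2569 -0.9664  0.0021  0.0939]
 [-0.9193 -0.2437  0.3092  0.4172]
 [-0.2983 -0.0813 -0.951   0.5591]
 [ 0.      0.      0.      1.    ]]
now [0.4494 0.2158 0.2612] yaw 14.75 t 2.6 j6 1.69
turn [ 0.001  0.    -0.004] shift [ 0.001 -0.011  0.006]
```

View pics/w1.png

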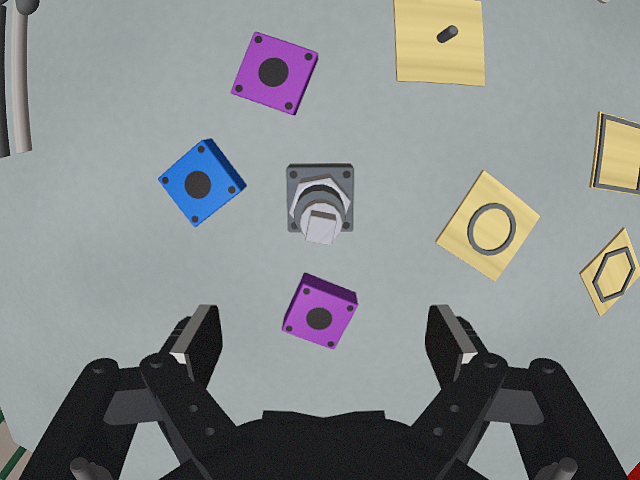

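```bash
cat >> h.py <<'E'
def wray(c,u,v):
    E=np.array(c['extrinsics']); R,t=E[:3,:3],E[:3,3]
    a=np.array([u-c['cx'],v-c['cy']])/c['fx']; r=np.hypot(*a)+1e-12
    return -R.T@t, R.T@np.array([*(a/r*np.sin(r)),np.cos(r)])
def watz(c,u,v,z):
    o,d=wray(c,u,v); return o+d*(z-o[2])/d[2]
def wproj(c,p):
    E=np.array(c['extrinsics']); q=E[:3,:3]@np.array(p)+E[:3,3]; th=np.arctan2(np.hypot(q[0],q[1]),q[2])
    k=q[:2]/(np.hypot(*q[:2])+1e-12)*th*c['fx']; return k[0]+c['cx'],k[1]+c['cy']
def poly(r,n,a0,xy,z): # r circumradius
    return [(xy[0]+r*np.cos(np.radians(a0+360*i/n)),xy[1]+r*np.sin(np.radians(a0+360*i/n)),z) for i in range(n)]
def over(im,c,pf,shapes,u,v,w,k):
    b=cv2.resize(im[v:v+w,u:u+w,::-1],None,fx=k,fy=k,interpolation=cv2.INTER_CUBIC)
    for P in shapes:
        q=np.array([pf(c,p) for p in P]); q=((q-[u,v]+.5)*k*16).astype(np.int32)
        cv2.polylines(b,[q],True,(0,0,255),1,cv2.LINE_AA,4)
    return b
E
cat > ov.py <<'E'
from h import *
def ov(xy,af,ah,ap,f):
    w=load('w1.png'); s=load('s1.png')
    S=lambda x:[poly(.034*2**.5,4,af+45,x,.034),poly(.034*2**.5,4,af+45,x,0),poly(.025/np.cos(np.pi/6),6,ah+30,x,.068),poly(.022,40,0,x,.102),poly(.017,40,0,x,.118),poly(.01*2**.5,4,ap+45,x,.138)]
    a=over(w['image'],w,wproj,S(xy),270,150,100,6); b=over(s['image'],s,proj,S(xy),400,200,100,2)
    b=cv2.copyMakeBorder(b,0,400,0,0,0); cv2.imwrite('pics/'+f,np.hstack([a,b]))
E
python3 -c "
from ov import *
w=load('w1.png'); 
print([np.round(watz(w,u,v,z)*1000,1) for u,v,z in [(287,164,.034),(353,163,.034),(354,231,.034),(320,220,.138)]])
ov((.449,.218),15,15,15,'o1.png')"
```

```text
[array([477.2, 261.3,  34. ]), array([494.9, 198.2,  34. ]), array([427.3, 177.8,  34. ]), array([456.9, 221.4, 138. ])]
```

View pics/o1.png

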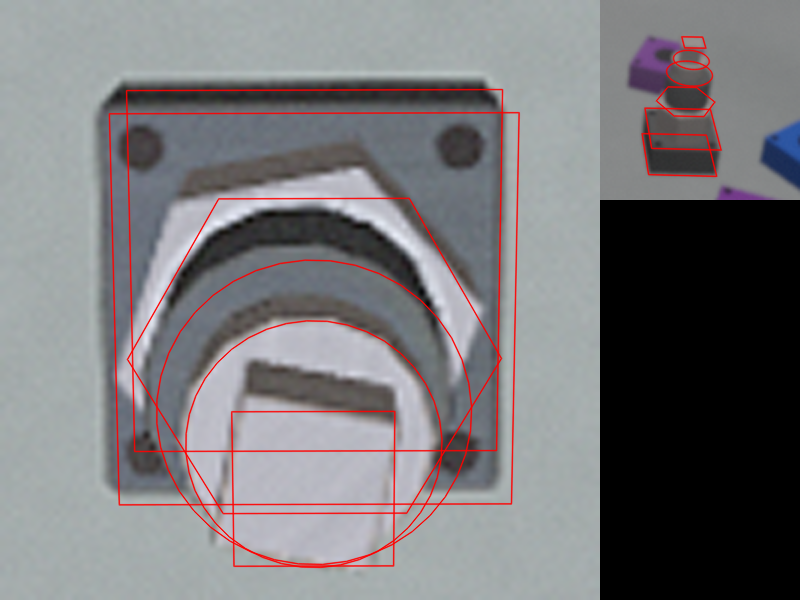

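Wrist crop: plug head centre is near crop (305,475) and turned about 8° clockwise. The nut is turned about 11° counter-clockwise, and the flange is square to the tool. The model is 2–3 px off, so I compute centres per level.

```bash
python3 - <<'E'
from h import *
w=load('w1.png')
W=lambda a,b,z: watz(w,270+a/6-.5,150+b/6-.5,z)[:2]*1000
F=np.array([W(*p,.034) for p in((103,108),(498,105),(497,490),(108,492))]);print('fl',F.mean(0))
d=F[1]-F[0];d2=F[2]-F[3];print([np.degrees(np.arctan2(*x[::-1]))+90 for x in(d,d2)], np.hypot(*d))
H=np.array([W(*p,.068) for p in((172,203),(362,167),(483,303))]); 
print('hex', H[2]+H[0]-H[1], np.hypot(*(H[1]-H[0])),[np.degrees(np.arctan2(*x[::-1]))%60 for x in(H[1]-H[0],H[2]-H[1])])
P=np.array([W(*p,.138) for p in((243,393),(395,412),(372,565),(218,545))]);print('plug',P.mean(0),np.hypot(*(P[1]-P[0])),[np.degrees(np.arctan2(*x[::-1]))%90 for x in(P[1]-P[0],P[2]-P[1])])
print('body',W(312,443,.118))
from h import go; go(.450,.218,.16,8)
E
```

```text
fl [450.07248463 220.5505189 ]
[np.float64(15.23759795088067), np.float64(15.148908592027155)] 65.51674279297828
hex [451.43026052 221.61411073] 29.30434782567109 [np.float64(55.60783487469568), np.float64(56.45544159591215)]
plug [450.00852761 219.04853669] 18.776819399325348 [np.float64(7.487239033220916), np.float64(7.1432565224403675)]
body [449.29530417 218.265674  ]
now [0.4494 0.2158 0.2612] yaw 14.75 t 2.6 j6 1.69
turn [0.001 0.    0.113] shift [ 0.006 -0.01   0.506]
```

>>> apply_moves([
  [[0, 0, 0.124], [0.003, -0.016, 0.2], 1],
  [[0, 0, 0.124], [0.003, -0.016, 0.4], 1],
  [[0, 0, 0.124], [0.003, -0.016, 0.6], 1],
  [[0, 0, 0.124], [0.003, -0.016, 0.68], 1],
  [[0, 0, 0.124], [0.003, -0.016, 0.705], 1],
  [[0, 0, 0.124], [0.003, -0.016, 0.705], 1],
])

```text
time: 3.2
tool_pos: [0.4489, 0.2209, 0.1215]
tcp_rot: [-0.0, 0.998, 0.065, 0.001]
contact_force: [0.6, 0.9, 0.3]
finger_gap: 1.001
gripper_force: 0.0
```

```bash
python3 -c "
from h import *
go(.4498,.219,.12,7.3); snap('wrist','w2.png')"
```

```text
now [0.4489 0.2209 0.1215] yaw 7.44 t 3.2 j6 1.83
turn [-0.    -0.001  0.002] shift [0.003 0.01  0.007]
```

View pics/w2.png

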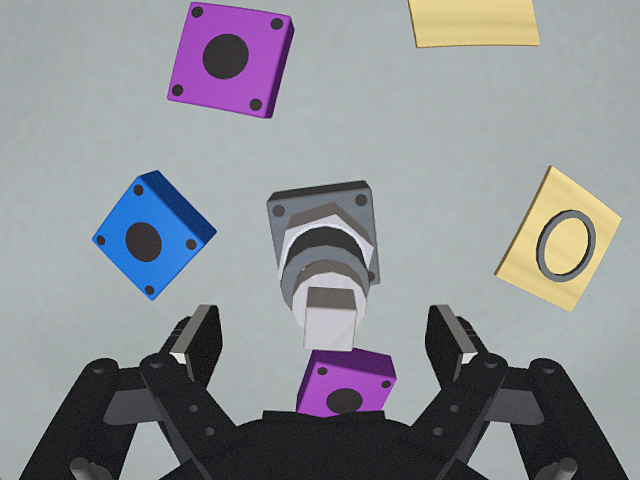

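The plug head is at (305–357, 306–352), between the pads at (195,340) and (450,340). It sits slightly right of centre, so I compute the offset.

```bash
python3 - <<'E'
from h import *
w=load('w2.png')
P=np.array([watz(w,u,v,.138)[:2]*1000 for u,v in((307,306),(357,308),(353,351),(304,348))]);print(P.mean(0),[np.hypot(*(P[i]-P[i-1])) for i in range(4)],[np.degrees(np.arctan2(*x[::-1]))%90 for x in(P[1]-P[0],P[2]-P[1])])
s,p,R=pose()
C=-np.array(w['extrinsics'])[:3,:3].T@np.array(w['extrinsics'])[:3,3]; print(R.inv().apply(C-p), R.inv().apply(np.array(w['extrinsics'])[2,:3]))
E
```

```text
[449.83137827 218.95261178] [np.float64(19.696370115485202), np.float64(19.251433548200517), np.float64(20.291590862935365), np.float64(20.08826232231043)] [np.float64(4.6613583191467995), np.float64(5.18436492832754)]
[ 0.0784739  -0.00050099 -0.14147436] [-0.30821759  0.00130122  0.951315  ]
```

>>> apply_moves([
  [[0, 0, 0.02], [0.004, 0.01, 0.005], 1],
  [[0, 0, 0.02], [0.004, 0.01, 0.005], 1],
  [[0, 0, 0.02], [0.004, 0.01, 0.005], -0.2],
  [[0, 0, 0.02], [0.004, 0.01, 0.005], -0.4],
  [[0, 0, 0.02], [0.004, 0.01, 0.005], -1],
  [[0, 0, 0.02], [0.004, 0.01, 0.005], -1],
  [[0, 0, 0.02], [0.004, 0.01, 0.005], -1],
  [[0, 0, 0.02], [0.004, 0.01, 0.005], -1],
  [[0, 0, 0.02], [0.004, 0.01, 0.005], -1],
  [[0, 0, 0.02], [0.004, 0.01, 0.005], -1],
])

```text
time: 4.25
tool_pos: [0.4495, 0.2199, 0.1195]
tcp_rot: [-0.0, 0.998, 0.055, 0.0]
contact_force: [-0.1, 0.1, 2.8]
finger_gap: 0.218
gripper_force: 60.8
```

```bash
python3 -c "
from h import *
go(.4656,.0143,.17,6)"
```

```text
now [0.4495 0.2199 0.1195] yaw 6.32 t 4.25 j6 1.85
turn [-0.    -0.     0.005] shift [-0.033  1.031 -0.253]
```

>>> apply_moves([
  [[0, 0, 0], [0, 0, -0.05], -1],
  [[0, 0, 0], [0, 0, -0.2], -1],
  [[0, 0, 0], [0, 0, -0.25], -1],
  [[0, 0, 0], [0, 0, -0.25], -1],
])

```text
time: 4.65
tool_pos: [0.4503, 0.2202, 0.1715]
tcp_rot: [-0.001, 0.998, 0.055, 0.002]
contact_force: [0.0, 0.7, -1.8]
finger_gap: 0.219
gripper_force: 60.2
```

```bash
python3 -c "
from h import *
go(.4656,.0143,.09,6)"
```

```text
now [0.4503 0.2202 0.1715] yaw 6.32 t 4.65 j6 1.85
turn [-0.001 -0.004  0.005] shift [-0.039  1.032  0.406]
```

>>> apply_moves([
  [[0, 0, 0], [-0.02, 0.2, 0], -1],
  [[0, 0, 0], [-0.03, 0.45, 0], -1],
  [[0, 0, 0], [-0.035, 0.7, 0.1], -1],
  [[0, 0, 0], [-0.035, 0.9, 0.3], -1],
  [[0, 0, 0], [-0.035, 1, 0.4], -1],
  [[0, 0, 0], [-0.035, 1, 0.4], -1],
  [[0, 0, 0], [-0.035, 1, 0.4], -1],
])

```text
time: 5.35
tool_pos: [0.4635, 0.0201, 0.0877]
tcp_rot: [-0.0, 0.999, 0.054, -0.002]
contact_force: [0.5, 0.4, -0.4]
finger_gap: 0.218
gripper_force: 60.2
```

```bash
python3 -c "
from h import *
go(.4656,.0143,.0245,6); w=snap('wrist','w3.png'); print(wproj(w,(.4656,.0143,.006)))"
```

```text
now [0.4635 0.0201 0.0877] yaw 6.22 t 5.35 j6 1.43
turn [-0.001  0.003  0.004] shift [0.008 0.03  0.316]
(np.float64(333.7340354669146), np.float64(246.09097327381434))
```

View pics/w3.png

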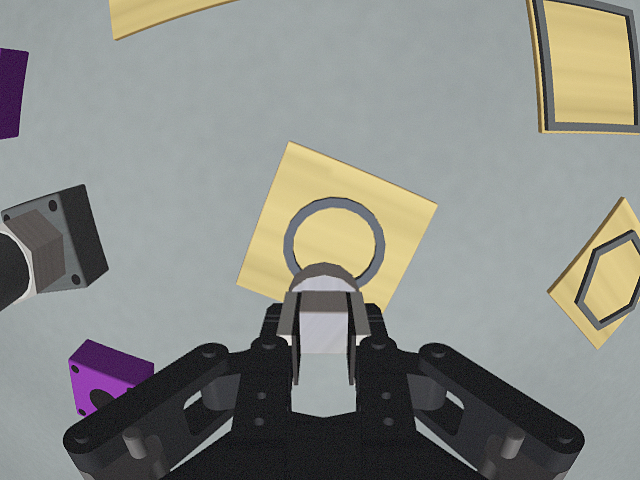

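The plug is held well. The ring centre is at (334,242), and my estimate projects to (334,246), so they agree. Lowering slowly.

>>> apply_moves([
  [[0, 0, 0], [0.008, 0.03, 0.1], -1],
  [[0, 0, 0], [0.008, 0.03, 0.2], -1],
  [[0, 0, 0], [0.008, 0.03, 0.26], -1],
  [[0, 0, 0], [0.008, 0.03, 0.29], -1],
  [[0, 0, 0], [0.008, 0.03, 0.305], -1],
  [[0, 0, 0], [0.008, 0.03, 0.312], -1],
  [[0, 0, 0], [0.008, 0.03, 0.316], -1],
  [[0, 0, 0], [0.008, 0.03, 0.318], -1],
])

```text
time: 6.2
tool_pos: [0.4671, 0.0145, 0.0263]
tcp_rot: [0.0, 0.998, 0.055, 0.001]
contact_force: [0.4, -0.0, -1.1]
finger_gap: 0.218
gripper_force: 60.3
```

>>> apply_moves([
  [[0, 0, 0], [0, 0, 0.005], -1],
  [[0, 0, 0], [0, 0, 0.008], -1],
  [[0, 0, 0], [0, 0, 0.01], -1],
  [[0, 0, 0], [0, 0, 0.01], -1],
])

```text
time: 6.6
tool_pos: [0.4666, 0.0145, 0.0236]
tcp_rot: [0.0, 0.998, 0.055, -0.0]
contact_force: [-0.2, -0.4, -2.0]
finger_gap: 0.221
gripper_force: 60.3
```

>>> apply_moves([
  [[0, 0, 0], [0, 0, 0.003], -1],
  [[0, 0, 0], [0, 0, 0.006], -1],
  [[0, 0, 0], [0, 0, 0.006], -1],
])

```text
time: 6.9
tool_pos: [0.4668, 0.0145, 0.0235]
tcp_rot: [0.0, 0.998, 0.055, 0.0]
contact_force: [-3.4, -0.2, 4.5]
finger_gap: 0.22
gripper_force: 61.2
```

Contact felt; releasing and rising.

>>> apply_moves([
  [[0, 0, 0], [0, 0, 0], -0.4],
  [[0, 0, 0], [0, 0, 0], 0],
  [[0, 0, 0], [0, 0, 0], 1],
  [[0, 0, 0], [0, 0, -0.03], 1],
  [[0, 0, 0], [0, 0, -0.2], 1],
  [[0, 0, 0], [0, 0, -0.45], 1],
  [[0, 0, 0], [0, 0, -0.7], 1],
  [[0, 0, 0], [0, 0, -0.7], 1],
])

```text
time: 7.7
tool_pos: [0.4699, 0.0143, 0.1716]
tcp_rot: [0.001, 0.998, 0.055, 0.007]
contact_force: [0.5, 0.2, 0.6]
finger_gap: 1.001
gripper_force: 0.0
```

```bash
python3 -c "
from h import *
snap('wrist','w4.png'); go(.4505,.2185,.17,8)"
```

```text
now [0.4688 0.0144 0.1676] yaw 6.32 t 7.75 j6 1.42
turn [ 0.001 -0.009 -0.028] shift [ 0.022 -1.024 -0.013]
```

View pics/w4.png

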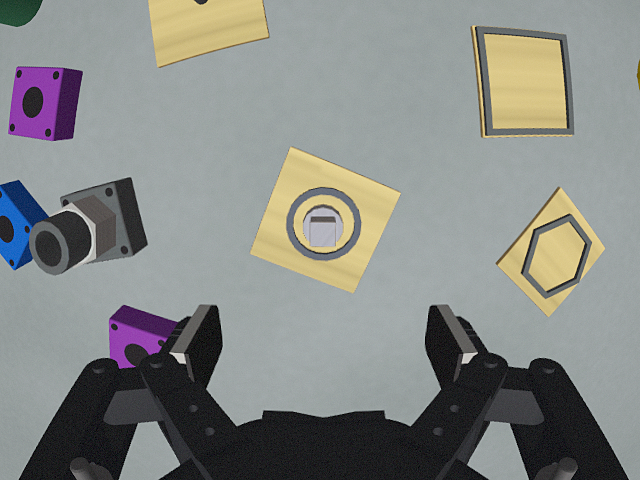

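The plug stands upright inside the round rim at (323,225). Next is the collar.

>>> apply_moves([
  [[0, 0, -0.028], [0.022, -1, -0.02], 1],
  [[0, 0, -0.028], [0.022, -1, -0.02], 1],
  [[0, 0, -0.028], [0.022, -1, -0.02], 1],
  [[0, 0, -0.028], [0.022, -1, -0.02], 1],
  [[0, 0, -0.028], [0.022, -1, -0.02], 1],
  [[0, 0, -0.028], [0.022, -1, -0.02], 1],
])

```text
time: 8.35
tool_pos: [0.4482, 0.2145, 0.165]
tcp_rot: [0.001, 0.997, 0.071, -0.001]
contact_force: [0.4, -0.2, -0.5]
finger_gap: 0.999
gripper_force: 0.0
```

```bash
python3 - <<'E'
from h import *
go(.4505,.2195,.072,8); w=snap('wrist','w5.png')
b=over(w['image'],w,wproj,[poly(.022,40,0,(.4505,.2195),.102),poly(.014,40,0,(.4505,.2195),.102),poly(.025/np.cos(np.pi/6),6,56,(.4505,.2195),.068)],250,150,150,4)
cv2.imwrite('pics/o5.png',b)
E
```

```text
now [0.4482 0.2145 0.165 ] yaw 8.16 t 8.35 j6 1.81
turn [0.001 0.002 0.003] shift [ 0.016 -0.024  0.465]
```

View pics/o5.png

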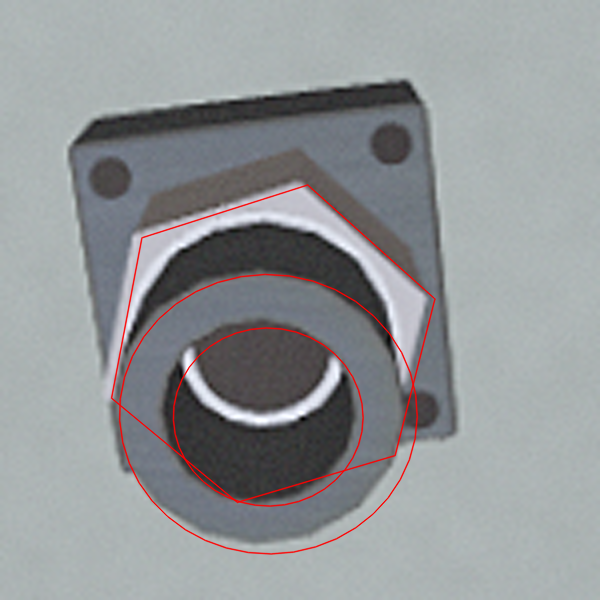

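The collar centre is at (261,409) against the model's (269,414), about 1 mm off. The nut angle matches. Correcting, then gripping.

>>> apply_moves([
  [[0, 0, 0], [0.022, -0.03, 0.1], 1],
  [[0, 0, 0], [0.022, -0.03, 0.3], 1],
  [[0, 0, 0], [0.022, -0.03, 0.42], 1],
  [[0, 0, 0], [0.022, -0.03, 0.46], 1],
  [[0, 0, 0], [0.022, -0.03, 0.46], 1],
  [[0, 0, 0], [0.022, -0.03, 0.46], 0.4],
  [[0, 0, 0], [0.022, -0.03, 0.46], 0.1],
  [[0, 0, 0], [0.022, -0.03, 0.46], -1],
  [[0, 0, 0], [0.022, -0.03, 0.46], -1],
  [[0, 0, 0], [0.022, -0.03, 0.46], -1],
])

```text
time: 9.4
tool_pos: [0.4536, 0.2208, 0.0766]
tcp_rot: [-0.001, 0.998, 0.07, 0.002]
contact_force: [-1.3, -0.6, 5.8]
finger_gap: 0.498
gripper_force: 60.8
```

>>> apply_moves([
  [[0, 0, 0], [0, 0, 0], -1],
  [[0, 0, 0], [0, 0, 0], -1],
])

```text
time: 9.6
tool_pos: [0.4536, 0.2207, 0.0766]
tcp_rot: [-0.0, 0.998, 0.07, 0.002]
contact_force: [0.3, -0.4, 6.3]
finger_gap: 0.498
gripper_force: 60.8
```

```bash
python3 -c "
from h import *
go(.6539,.1398,.14,8)"
```

```text
now [0.4536 0.2207 0.0766] yaw 8.0 t 9.6 j6 1.82
turn [-0.001 -0.003  0.   ] shift [ 0.937  0.54  -0.314]
```

>>> apply_moves([
  [[0, 0, 0], [0, 0, -0.1], -1],
  [[0, 0, 0], [0, 0, -0.3], -1],
  [[0, 0, 0], [0.2, 0.1, -0.3], -1],
  [[0, 0, 0], [0.4, 0.22, -0.3], -1],
  [[0, 0, 0], [0.6, 0.35, -0.3], -1],
  [[0, 0, 0], [0.8, 0.46, -0.3], -1],
  [[0, 0, 0], [0.92, 0.53, -0.2], -1],
  [[0, 0, 0], [0.937, 0.54, -0.15], -1],
  [[0, 0, 0], [0.937, 0.54, -0.15], -1],
  [[0, 0, 0], [0.937, 0.54, -0.15], -1],
])

```text
time: 10.6
tool_pos: [0.6523, 0.14, 0.1041]
tcp_rot: [-0.0, 0.998, 0.07, -0.001]
contact_force: [-0.6, -0.3, -2.1]
finger_gap: 0.5
gripper_force: 61.5
```

```bash
python3 - <<'E'
from h import *
go(.6539,.1398,.015,8); w=snap('wrist','w6.png'); t=snap('top','t6.png')
s,p,R=pose(); print(R.inv().apply([.6539-p[0],.1398-p[1],0]))
b=over(w['image'],w,wproj,[poly(.051*2**.5,4,16.2+45,(.6539,.1398),.006),poly(.006,20,0,(.6539,.1398),.046),poly(.006,20,0,(.6539,.1398),.006)],160,120,300,2)
cv2.imwrite('pics/o6.png',b)
E
```

```text
now [0.6523 0.14   0.1041] yaw 8.03 t 10.6 j6 1.59
turn [-0.     0.002  0.001] shift [0.009 0.002 0.446]
[1.00382739e-03 6.73884276e-04 1.52466175e-06]
```

View pics/o6.png

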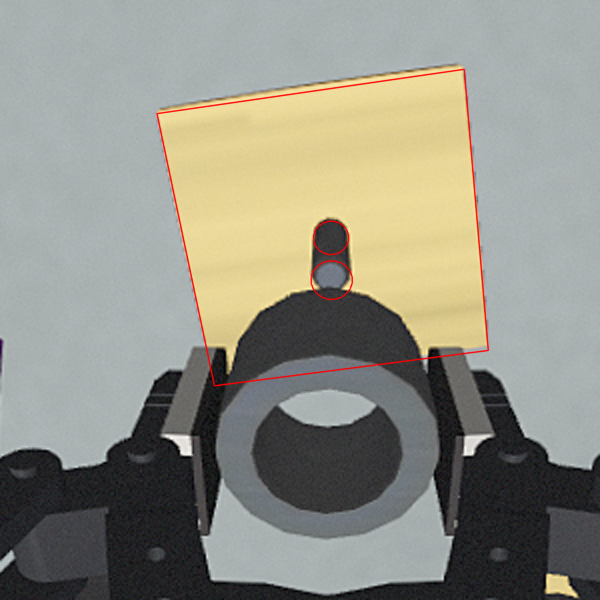

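```bash
python3 - <<'E'
from h import *
w=load('w6.png'); s,p,R=pose()
q=watz(w,160+328/2-.5,120+447/2-.5,.1295); print(q, R.inv().apply(q-p)*1000)
E
```

```text
[0.65221003 0.14059493 0.1295    ] [ -0.51835209  -0.35598796 -23.51474451]
```

The post overlay fits and the collar is centred on the tool. Lowering over the post.

>>> apply_moves([
  [[0, 0, 0], [0.012, 0.002, 0.08], -1],
  [[0, 0, 0], [0.012, 0.002, 0.18], -1],
  [[0, 0, 0], [0.012, 0.002, 0.28], -1],
  [[0, 0, 0], [0.012, 0.002, 0.36], -1],
  [[0, 0, 0], [0.012, 0.002, 0.4], -1],
  [[0, 0, 0], [0.012, 0.002, 0.42], -1],
  [[0, 0, 0], [0.012, 0.002, 0.43], -1],
  [[0, 0, 0], [0.012, 0.002, 0.434], -1],
  [[0, 0, 0], [0.012, 0.002, 0.434], -1],
])

```text
time: 11.6
tool_pos: [0.6561, 0.1395, 0.0186]
tcp_rot: [-0.0, 0.998, 0.07, 0.001]
contact_force: [-1.3, -0.3, -3.0]
finger_gap: 0.498
gripper_force: 61.5
```

>>> apply_moves([
  [[0, 0, 0], [0, 0, 0.008], -1],
  [[0, 0, 0], [0, 0, 0.014], -1],
  [[0, 0, 0], [0, 0, 0.018], -1],
  [[0, 0, 0], [0, 0, 0.018], -1],
])

```text
time: 12.0
tool_pos: [0.6558, 0.1394, 0.0148]
tcp_rot: [-0.0, 0.998, 0.07, 0.0]
contact_force: [-1.3, 0.6, 1.6]
finger_gap: 0.499
gripper_force: 61.9
```

>>> apply_moves([
  [[0, 0, 0], [0, 0, 0.003], -1],
  [[0, 0, 0], [0, 0, 0.005], -1],
  [[0, 0, 0], [0, 0, 0.005], -1],
])

```text
time: 12.3
tool_pos: [0.6559, 0.1394, 0.0147]
tcp_rot: [-0.0, 0.998, 0.07, 0.001]
contact_force: [-3.9, -0.7, 6.5]
finger_gap: 0.505
gripper_force: 62.3
```

>>> apply_moves([
  [[0, 0, 0], [0, 0, 0], 0.2],
  [[0, 0, 0], [0, 0, 0], 0.6],
  [[0, 0, 0], [0, 0, 0], 1],
  [[0, 0, 0], [0, 0, -0.03], 1],
  [[0, 0, 0], [0, 0, -0.2], 1],
  [[0, 0, 0], [0, 0, -0.45], 1],
  [[0, 0, 0], [0, 0, -0.65], 1],
  [[0, 0, 0], [0, 0, -0.65], 1],
])

```text
time: 13.1
tool_pos: [0.6587, 0.1399, 0.153]
tcp_rot: [-0.001, 0.998, 0.07, 0.007]
contact_force: [0.5, 0.7, 1.1]
finger_gap: 1.001
gripper_force: 0.0
```

```bash
python3 -c "
from h import *
w=snap('wrist','w7.png'); go(.452,.221,.12,-4)
cv2.imwrite('pics/c7.png',w['image'][100:400,160:460,::-1])"
```

```text
now [0.6577 0.1397 0.149 ] yaw 8.0 t 13.15 j6 1.59
turn [-0.001 -0.009  0.2  ] shift [-0.963 -0.545  0.136]
```

View pics/c7.png

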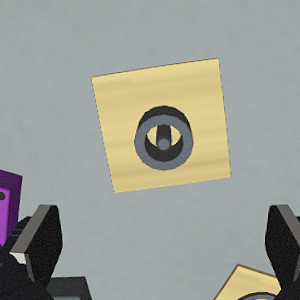

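The collar stands over the post. Next is the nut.

>>> apply_moves([
  [[0, 0, 0.2], [-0.963, -0.545, 0.05], 1],
  [[0, 0, 0.2], [-0.963, -0.545, 0.05], 1],
  [[0, 0, 0.2], [-0.963, -0.545, 0.05], 1],
  [[0, 0, 0.2], [-0.963, -0.545, 0.05], 1],
  [[0, 0, 0.2], [-0.963, -0.545, 0.05], 1],
  [[0, 0, 0.2], [-0.963, -0.545, 0.05], 1],
  [[0, 0, 0.2], [-0.963, -0.545, 0.05], 1],
])

```text
time: 13.85
tool_pos: [0.4496, 0.2205, 0.1324]
tcp_rot: [0.0, 0.999, -0.035, -0.0]
contact_force: [0.6, 0.0, 0.3]
finger_gap: 1.001
gripper_force: 0.0
```

```bash
python3 - <<'E'
from h import *
go(.452,.221,.042,-4); w=snap('wrist','w8.png'); xy=(.452,.221)
b=over(w['image'],w,wproj,[poly(.025/np.cos(np.pi/6),6,56,xy,.068),poly(.034*2**.5,4,60.2,xy,.034)],230,150,150,4)
cv2.imwrite('pics/o8.png',b)
E
```

```text
now [0.4496 0.2205 0.1324] yaw -3.96 t 13.85 j6 2.03
turn [0.001 0.    0.001] shift [ 0.012 -0.004  0.452]
```

View pics/o8.png

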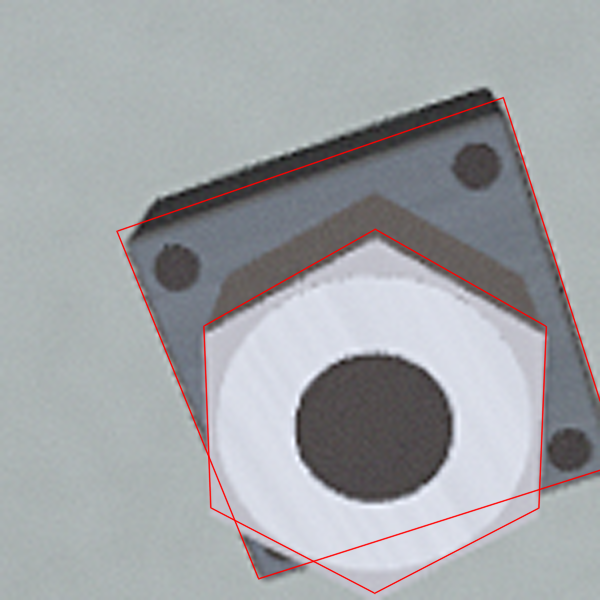

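The overlay fits the nut almost exactly. Descending and gripping.

>>> apply_moves([
  [[0, 0, 0], [0.012, -0.004, 0.1], 1],
  [[0, 0, 0], [0.012, -0.004, 0.28], 1],
  [[0, 0, 0], [0.012, -0.004, 0.4], 1],
  [[0, 0, 0], [0.012, -0.004, 0.45], 1],
  [[0, 0, 0], [0.012, -0.004, 0.455], 1],
  [[0, 0, 0], [0.012, -0.004, 0.455], 1],
  [[0, 0, 0], [0.012, -0.004, 0.455], 0.4],
  [[0, 0, 0], [0.012, -0.004, 0.455], 0],
  [[0, 0, 0], [0.012, -0.004, 0.455], -1],
  [[0, 0, 0], [0.012, -0.004, 0.455], -1],
])

```text
time: 14.9
tool_pos: [0.4531, 0.2214, 0.0437]
tcp_rot: [-0.0, 0.999, -0.035, 0.001]
contact_force: [0.6, 0.9, 6.3]
finger_gap: 0.569
gripper_force: 65.4
```

>>> apply_moves([
  [[0, 0, 0], [0, 0, 0], -1],
  [[0, 0, 0], [0, 0, 0], -1],
])

```text
time: 15.1
tool_pos: [0.4531, 0.2215, 0.0437]
tcp_rot: [-0.0, 0.999, -0.035, 0.001]
contact_force: [0.7, -0.9, 6.1]
finger_gap: 0.572
gripper_force: 65.4
```

```bash
python3 -c "
from h import *
go(.4595,-.2268,.10,-4)"
```

```text
now [0.4531 0.2215 0.0437] yaw -4.0 t 15.1 j6 2.03
turn [-0.001 -0.003  0.   ] shift [ 0.189  2.233 -0.283]
```

>>> apply_moves([
  [[0, 0, 0], [0, 0, -0.1], -1],
  [[0, 0, 0], [0, 0, -0.33], -1],
  [[0, 0, 0], [0.02, 0.2, -0.33], -1],
  [[0, 0, 0], [0.04, 0.4, -0.33], -1],
  [[0, 0, 0], [0.06, 0.6, -0.33], -1],
  [[0, 0, 0], [0.08, 0.8, -0.33], -1],
  [[0, 0, 0], [0.09, 1, -0.33], -1],
])

```text
time: 15.8
tool_pos: [0.4553, 0.019, 0.107]
tcp_rot: [-0.0, 0.999, -0.035, -0.001]
contact_force: [1.5, -0.4, -4.6]
finger_gap: 0.575
gripper_force: 64.3
```

>>> apply_moves([
  [[0, 0, 0], [0.02, 0.2, 0], -1],
  [[0, 0, 0], [0.04, 0.4, 0], -1],
  [[0, 0, 0], [0.06, 0.6, 0], -1],
  [[0, 0, 0], [0.08, 0.8, 0], -1],
  [[0, 0, 0], [0.09, 1, 0], -1],
  [[0, 0, 0], [0.09, 1, 0], -1],
])

```text
time: 16.4
tool_pos: [0.4588, -0.1844, 0.1067]
tcp_rot: [0.001, 0.999, -0.038, -0.001]
contact_force: [0.1, 0.6, -4.9]
finger_gap: 0.568
gripper_force: 64.6
```

```bash
python3 -c "
from h import *
go(.4595,-.2268,.06,-2.6)"
```

```text
now [ 0.4588 -0.1844  0.1067] yaw -4.3 t 16.4 j6 1.2
turn [ 0.001  0.002 -0.028] shift [0.02  0.211 0.234]
```

>>> apply_moves([
  [[0, 0, -0.028], [0.02, 0.211, 0], -1],
  [[0, 0, -0.028], [0.02, 0.211, 0.1], -1],
  [[0, 0, -0.028], [0.02, 0.211, 0.18], -1],
  [[0, 0, -0.028], [0.02, 0.211, 0.18], -1],
  [[0, 0, -0.028], [0.02, 0.211, 0.18], -1],
])

```text
time: 16.9
tool_pos: [0.4607, -0.2215, 0.0711]
tcp_rot: [-0.001, 1.0, -0.02, -0.001]
contact_force: [-0.0, 0.2, -3.3]
finger_gap: 0.571
gripper_force: 65.2
```

```bash
python3 - <<'E'
from h import *
go(.4595,-.2268,.016,-2.6); w=snap('wrist','w9.png'); xy=(.4595,-.2268); s,p,R=pose()
b=over(w['image'],w,wproj,[poly(.051*2**.5,4,57.4+45,xy,.006),poly(.034/np.cos(np.pi/6),6,57.4,xy,.011),poly(.025/np.cos(np.pi/6),6,57.4,p,p[2]+.0243)],120,90,400,1.5)
cv2.imwrite('pics/o9.png',b)
E
```

```text
now [ 0.4607 -0.2215  0.0711] yaw -2.26 t 16.9 j6 1.1
turn [-0.001  0.002  0.006] shift [-0.004  0.027  0.276]
```

View pics/o9.png

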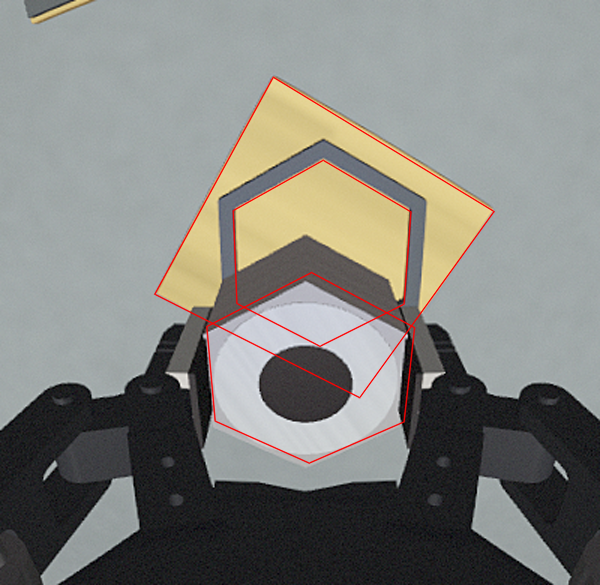

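The nest overlay fits and the nut is centred in the grip. Lowering.

>>> apply_moves([
  [[0, 0, 0], [-0.002, 0.027, 0.05], -1],
  [[0, 0, 0], [-0.002, 0.027, 0.13], -1],
  [[0, 0, 0], [-0.002, 0.027, 0.2], -1],
  [[0, 0, 0], [-0.002, 0.027, 0.24], -1],
  [[0, 0, 0], [-0.002, 0.027, 0.255], -1],
  [[0, 0, 0], [-0.002, 0.027, 0.262], -1],
  [[0, 0, 0], [-0.002, 0.027, 0.266], -1],
  [[0, 0, 0], [-0.002, 0.027, 0.266], -1],
])

```text
time: 17.75
tool_pos: [0.4609, -0.2283, 0.0194]
tcp_rot: [0.0, 1.0, -0.02, 0.0]
contact_force: [0.4, 0.2, -4.1]
finger_gap: 0.574
gripper_force: 65.3
```

>>> apply_moves([
  [[0, 0, 0], [0, 0, 0.008], -1],
  [[0, 0, 0], [0, 0, 0.013], -1],
  [[0, 0, 0], [0, 0, 0.018], -1],
  [[0, 0, 0], [0, 0, 0.018], -1],
])

```text
time: 18.15
tool_pos: [0.4607, -0.2282, 0.0158]
tcp_rot: [0.0, 1.0, -0.02, 0.0]
contact_force: [-0.4, 0.0, 0.4]
finger_gap: 0.573
gripper_force: 65.5
```

>>> apply_moves([
  [[0, 0, 0], [0, 0, 0.003], -1],
  [[0, 0, 0], [0, 0, 0.005], -1],
  [[0, 0, 0], [0, 0, 0.005], -1],
])

```text
time: 18.45
tool_pos: [0.4608, -0.2283, 0.0157]
tcp_rot: [0.0, 1.0, -0.02, 0.0]
contact_force: [-3.2, 1.7, 5.8]
finger_gap: 0.572
gripper_force: 66.6
```

>>> apply_moves([
  [[0, 0, 0], [0, 0, 0], 0.3],
  [[0, 0, 0], [0, 0, 0], 0.6],
  [[0, 0, 0], [0, 0, 0], 1],
  [[0, 0, 0], [0, 0, -0.03], 1],
  [[0, 0, 0], [0, 0, -0.2], 1],
  [[0, 0, 0], [0, 0, -0.45], 1],
  [[0, 0, 0], [0, 0, -0.65], 1],
  [[0, 0, 0], [0, 0, -0.65], 1],
])

```text
time: 19.25
tool_pos: [0.4633, -0.2297, 0.1525]
tcp_rot: [0.003, 1.0, -0.02, 0.006]
contact_force: [0.6, -0.6, 0.4]
finger_gap: 0.998
gripper_force: 0.0
```

```bash
python3 -c "
from h import *
w=snap('wrist','w10.png'); go(.4505,.2205,.11,15.2)
cv2.imwrite('pics/c10.png',w['image'][100:400,160:460,::-1])"
```

```text
now [ 0.4623 -0.2291  0.1489] yaw -2.32 t 19.3 j6 1.09
turn [ 0.005 -0.006 -0.292] shift [-0.151 -2.245  0.185]
```

View pics/c10.png

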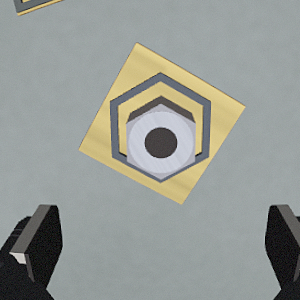

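The nut sits inside the hexagonal rim. That was my 14th and last picture, so from here I measure numerically.

>>> apply_moves([
  [[0, 0, -0.15], [-0.08, -1, 0], 1],
  [[0, 0, -0.15], [-0.08, -1, 0], 1],
  [[0, 0, -0.15], [-0.08, -1, 0], 1],
  [[0, 0, -0.15], [-0.08, -1, 0], 1],
  [[0, 0, -0.15], [-0.08, -1, 0], 1],
  [[0, 0, -0.15], [-0.08, -1, 0], 1],
])

```text
time: 19.9
tool_pos: [0.4522, -0.0267, 0.1432]
tcp_rot: [0.0, 0.998, 0.06, -0.001]
contact_force: [-0.4, 0.0, -0.3]
finger_gap: 1.002
gripper_force: 0.0
```

```bash
python3 -c "
from h import *
go(.451,.2205,.12,15.2)"
```

```text
now [ 0.4522 -0.0267  0.1432] yaw 6.86 t 19.9 j6 1.32
turn [-0.     0.002 -0.139] shift [ 0.142 -1.228  0.115]
```

>>> apply_moves([
  [[0, 0, -0.139], [0.12, -1, 0], 1],
  [[0, 0, -0.139], [0.12, -1, 0], 1],
  [[0, 0, -0.139], [0.12, -1, 0], 1],
  [[0, 0, -0.139], [0.12, -1, 0], 1],
  [[0, 0, -0.139], [0.12, -1, 0], 1],
])

```text
time: 20.4
tool_pos: [0.453, 0.177, 0.1431]
tcp_rot: [-0.001, 0.991, 0.133, -0.001]
contact_force: [-0.3, -0.8, -1.1]
finger_gap: 0.998
gripper_force: 0.0
```

>>> apply_moves([
  [[0, 0, 0], [-0.015, -0.25, 0.05], 1],
  [[0, 0, 0], [-0.015, -0.25, 0.05], 1],
  [[0, 0, 0], [-0.015, -0.25, 0.05], 1],
])

```text
time: 20.7
tool_pos: [0.4376, 0.2201, 0.1332]
tcp_rot: [0.001, 0.991, 0.131, -0.001]
contact_force: [-0.1, 0.1, -0.7]
finger_gap: 0.999
gripper_force: 0.0
```

```bash
python3 - <<'E'
from h import *
go(.451,.2205,.12,15.2); w=snap('wrist','w11.png'); im=w['image']
u,v=map(int,wproj(w,(.451,.2205,.034))); print(u,v, im[v,u], im[v-20,u-20], im[v-120,u])
lab=cv2.cvtColor(im,cv2.COLOR_RGB2LAB).astype(int); bg=lab[v-110:v-90,u-10:u+10].reshape(-1,3).mean(0); print(bg,lab[v-20,u-20])
m=(lab[...,0]<(bg[0]+lab[v-20,u-20,0])/2).astype(np.uint8); m=cv2.morphologyEx(m,cv2.MORPH_OPEN,np.ones((3,3)))
n,L,S,_=cv2.connectedComponentsWithStats(m); k=L[v-20,u-20]; print(S[k])
c=max(cv2.findContours((L==k).astype(np.uint8),0,1)[0],key=cv2.contourArea)
a=cv2.approxPolyDP(c,6,True)[:,0]; print(a.tolist())
print([np.round(watz(w,*p,.034)[:2]*1000,1).tolist() for p in a])
E
```

```text
now [0.4376 0.2201 0.1332] yaw 15.01 t 20.7 j6 1.71
turn [ 0.001  0.002 -0.003] shift [0.065 0.016 0.066]
328 221 [78 75 76] [116 123 133] [174 183 185]
[186.385  125.4075 126.97  ] [131 128 122]
[  277   167   103   102 10069]
[[283, 168], [281, 267], [373, 268], [378, 173]]
[[478.5, 258.9], [410.4, 244.2], [426.5, 181.2], [491.6, 197.9]]
```

```bash
python3 - <<'E'
from h import *
c=load('t0.png')
for p in((174,277),(198,221),(243,329)):
    q=atz(c,*p,.034)[:2]-[.451,.221]; a=np.radians(14.8); print(np.round(q*1000), 'tool x',round(1000*(q@[np.cos(a),np.sin(a)])),'tool y',round(1000*(q@[np.sin(a),-np.cos(a)])))
go(.451,.221,.005,14.8)
E
```

```text
[-17. 123.] tool x 15 tool y -124
[110.  72.] tool x 125 tool y -41
[-133.  -34.] tool x -138 tool y -1
now [0.438  0.2196 0.1337] yaw 14.94 t 20.75 j6 1.71
turn [0.001 0.001 0.002] shift [0.065 0.009 0.643]
```

>>> apply_moves([
  [[0, 0, 0], [0.062, 0.009, 0], 1],
  [[0, 0, 0], [0.062, 0.009, 0.15], 1],
  [[0, 0, 0], [0.062, 0.009, 0.35], 1],
  [[0, 0, 0], [0.062, 0.009, 0.5], 1],
  [[0, 0, 0], [0.062, 0.009, 0.59], 1],
  [[0, 0, 0], [0.062, 0.009, 0.63], 1],
  [[0, 0, 0], [0.062, 0.009, 0.64], 1],
  [[0, 0, 0], [0.062, 0.009, 0.64], 1],
  [[0, 0, 0], [0.062, 0.009, 0.64], 1],
])

```text
time: 21.65
tool_pos: [0.451, 0.2228, 0.0079]
tcp_rot: [-0.0, 0.991, 0.13, 0.001]
contact_force: [0.4, -0.5, -0.3]
finger_gap: 0.997
gripper_force: 0.0
```

>>> apply_moves([
  [[0, 0, 0], [0, 0, 0], 0.6],
  [[0, 0, 0], [0, 0, 0], 0.4],
  [[0, 0, 0], [0, 0, 0], -1],
  [[0, 0, 0], [0, 0, 0], -1],
  [[0, 0, 0], [0, 0, 0], -1],
  [[0, 0, 0], [0, 0, 0], -1],
])

```text
time: 22.25
tool_pos: [0.4509, 0.2228, 0.0081]
tcp_rot: [0.0, 0.991, 0.131, 0.001]
contact_force: [0.0, -2.7, 7.0]
finger_gap: 0.783
gripper_force: 71.3
```

```bash
python3 -c "
from h import *
go(.621,-.1552,.08,12.8)"
```

```text
now [0.4509 0.2228 0.0081] yaw 15.02 t 22.25 j6 1.7
turn [ 0.    -0.003  0.037] shift [ 0.332  2.046 -0.358]
```

>>> apply_moves([
  [[0, 0, 0], [0, 0, -0.05], -1],
  [[0, 0, 0], [0, 0, -0.2], -1],
  [[0, 0, 0], [0, 0, -0.4], -1],
  [[0, 0, 0], [0.03, 0.18, -0.4], -1],
  [[0, 0, 0], [0.06, 0.38, -0.4], -1],
  [[0, 0, 0], [0.1, 0.6, -0.4], -1],
  [[0, 0, 0], [0.13, 0.8, -0.4], -1],
  [[0, 0, 0], [0.16, 1, -0.4], -1],
])

```text
time: 23.05
tool_pos: [0.5322, 0.0366, 0.0855]
tcp_rot: [-0.0, 0.991, 0.131, -0.001]
contact_force: [1.1, 1.3, -5.1]
finger_gap: 0.782
gripper_force: 70.0
```

>>> apply_moves([
  [[0, 0, 0.037], [0.03, 0.2, 0], -1],
  [[0, 0, 0.037], [0.06, 0.4, 0], -1],
  [[0, 0, 0.037], [0.1, 0.6, 0], -1],
  [[0, 0, 0.037], [0.13, 0.8, 0], -1],
  [[0, 0, 0.037], [0.17, 1, 0], -1],
  [[0, 0, 0.037], [0.17, 1, 0], -1],
  [[0, 0, 0.037], [0.17, 1, 0], -1],
])

```text
time: 23.75
tool_pos: [0.6165, -0.1468, 0.0846]
tcp_rot: [-0.001, 0.994, 0.111, -0.002]
contact_force: [0.2, 0.6, -6.0]
finger_gap: 0.78
gripper_force: 70.4
```

```bash
python3 - <<'E'
from h import *
go(.621,-.1552,.05,12.8); w=snap('wrist','w12.png'); im=w['image']
hsv=cv2.cvtColor(im,cv2.COLOR_RGB2HSV); m=((hsv[...,0]>12)&(hsv[...,0]<28)&(hsv[...,1]>60)).astype(np.uint8)
n,L,S,C=cv2.connectedComponentsWithStats(m); print([ (S[i].tolist(),C[i].round()) for i in range(1,n) if S[i][4]>500])
print('pred inner corners',[np.round(wproj(w,p)).tolist() for p in poly(.043*2**.5,4,12.8+45,(.621,-.1552),.011)])
k=max(range(1,n),key=lambda i:S[i][4]); c=max(cv2.findContours((L==k).astype(np.uint8),0,1)[0],key=cv2.contourArea); print(cv2.approxPolyDP(c,5,True)[:,0].tolist())
E
```

```text
now [ 0.6165 -0.1468  0.0846] yaw 12.71 t 23.75 j6 1.06
turn [-0.002  0.003 -0.002] shift [0.013 0.046 0.173]
[([0, 52, 40, 137, 4154], array([ 16., 124.])), ([255, 166, 167, 68, 805], array([331., 172.])), ([544, 175, 96, 145, 8799], array([602., 237.])), ([268, 181, 143, 61, 7728], array([338., 208.])), ([56, 296, 115, 92, 3291], array([ 93., 337.]))]
pred inner corners [[267.0, 180.0], [274.0, 310.0], [402.0, 309.0], [412.0, 181.0]]
[[593, 175], [573, 189], [544, 239], [571, 269], [639, 319], [639, 185]]
```

The rim matches the prediction to 1–2 px: measured (268–410, 181), predicted (267–412, 180). Lowering.

>>> apply_moves([
  [[0, 0, 0], [0.013, 0.042, 0], -1],
  [[0, 0, 0], [0.013, 0.042, 0.06], -1],
  [[0, 0, 0], [0.013, 0.042, 0.14], -1],
  [[0, 0, 0], [0.013, 0.042, 0.2], -1],
  [[0, 0, 0], [0.013, 0.042, 0.24], -1],
  [[0, 0, 0], [0.013, 0.042, 0.26], -1],
  [[0, 0, 0], [0.013, 0.042, 0.27], -1],
  [[0, 0, 0], [0.013, 0.042, 0.27], -1],
])

```text
time: 24.6
tool_pos: [0.6217, -0.1541, 0.0324]
tcp_rot: [0.0, 0.994, 0.111, 0.0]
contact_force: [0.6, -0.0, -5.5]
finger_gap: 0.785
gripper_force: 70.4
```

```bash
python3 - <<'E'
from h import *
go(.621,-.1552,.0141,12.8)
E
```

```text
now [ 0.6217 -0.1541  0.0324] yaw 12.8 t 24.6 j6 1.05
turn [ 0. -0. -0.] shift [-0.005  0.004  0.091]
```

>>> apply_moves([
  [[0, 0, 0], [-0.003, 0.004, 0.03], -1],
  [[0, 0, 0], [-0.003, 0.004, 0.05], -1],
  [[0, 0, 0], [-0.003, 0.004, 0.065], -1],
  [[0, 0, 0], [-0.003, 0.004, 0.075], -1],
  [[0, 0, 0], [-0.003, 0.004, 0.082], -1],
  [[0, 0, 0], [-0.003, 0.004, 0.087], -1],
  [[0, 0, 0], [-0.003, 0.004, 0.09], -1],
  [[0, 0, 0], [-0.003, 0.004, 0.09], -1],
])

```text
time: 25.4
tool_pos: [0.6212, -0.155, 0.0143]
tcp_rot: [0.0, 0.994, 0.111, 0.0]
contact_force: [0.3, -0.6, -6.3]
finger_gap: 0.78
gripper_force: 70.6
```

>>> apply_moves([
  [[0, 0, 0], [0, 0, 0.003], -1],
  [[0, 0, 0], [0, 0, 0.006], -1],
  [[0, 0, 0], [0, 0, 0.006], -1],
])

```text
time: 25.7
tool_pos: [0.6215, -0.1551, 0.0141]
tcp_rot: [0.0, 0.994, 0.111, 0.0]
contact_force: [-1.9, 0.5, 0.2]
finger_gap: 0.775
gripper_force: 71.1
```

>>> apply_moves([
  [[0, 0, 0], [0, 0, 0.003], -1],
  [[0, 0, 0], [0, 0, 0.003], -1],
  [[0, 0, 0], [0, 0, 0.003], 0.7],
  [[0, 0, 0], [0, 0, 0.003], 1],
  [[0, 0, 0], [0, 0, 0.003], 1],
  [[0, 0, 0], [0, 0, -0.03], 1],
  [[0, 0, 0], [0, 0, -0.15], 1],
  [[0, 0, 0], [0, 0, -0.35], 1],
  [[0, 0, 0], [0, 0, -0.6], 1],
  [[0, 0, 0], [0, 0, -0.8], 1],
])

```text
time: 26.7
tool_pos: [0.6215, -0.1551, 0.1766]
tcp_rot: [0.001, 0.994, 0.111, 0.001]
contact_force: [0.7, -0.6, 0.9]
finger_gap: 1.0
gripper_force: 0.0
```

>>> apply_moves([
  [[0, 0, 0], [0, 0, 0], 1],
  [[0, 0, 0], [0, 0, 0], 1],
  [[0, 0, 0], [0, 0, 0], 1],
])

```text
time: 27.0
tool_pos: [0.6208, -0.1549, 0.1717]
tcp_rot: [-0.0, 0.994, 0.111, -0.001]
contact_force: [-1.1, 0.1, -1.4]
finger_gap: 1.0
gripper_force: 0.0
```

```bash
python3 - <<'E'
from h import *
w=snap('wrist','w13.png'); go(.6,-.15,.1)
im=w['image']; xy=(.621,-.1552)
lab=cv2.cvtColor(im,cv2.COLOR_RGB2HSV).astype(int)
wood=((lab[...,0]>12)&(lab[...,0]<28)&(lab[...,1]>60)).astype(np.uint8)
# widths of visible wood gap between flange and rim along tool axes, sampled at plate height
a=np.radians(12.8)
for n,d in dict(px=(np.cos(a),np.sin(a)),mx=(-np.cos(a),-np.sin(a)),py=(np.sin(a),-np.cos(a)),my=(-np.sin(a),np.cos(a))).items():
    for t in(-.02,.02):
        r=np.arange(25,56); o=''
        for q in r:
            p=(xy[0]+d[0]*q/1000-d[1]*t, xy[1]+d[1]*q/1000+d[0]*t,.006); u,v=np.round(wproj(w,p)).astype(int); o+='W' if 0<=v<480 and 0<=u<640 and wood[v,u] else '.'
        print(n,t,o)
# bystanders: compare top images
t=snap('top','t13.png'); c=load('t0.png')
for n,(u,v) in dict(can=(163,165),jug=(478,167)).items():
    print(n,np.abs(t['image'][v-30:v+30,u-30:u+30].astype(int)-c['image'][v-30:v+30,u-30:u+30]).mean())
E
```

```text
now [ 0.6205 -0.1548  0.1709] yaw 12.79 t 27.05 j6 1.05
turn [-0.002  0.003 -0.   ] shift [-0.094 -0.046  0.355]
px -0.02 ........WWWWWWWWWW......WW.....
px 0.02 ........WWWWWWWWWW......WW.....
mx -0.02 ...............................
mx 0.02 ...............................
py -0.02 ............WWWWWW.......W.....
py 0.02 .............WWWWWW......W.....
my -0.02 ..............WWWWWW......W....
my 0.02 ..............WWWWW............
can 3.2191666666666667
jug 20.581944444444446
```

The flange has parallel wood gaps to the rim all around. The top-view change near the jug is probably arm occlusion, so I check it in the scene camera.

```bash
python3 - <<'E'
from h import *
t=snap('scene','s13.png')['image'].astype(int); c=load('s0.png')['image'].astype(int)
for n,(u,v) in dict(can=(516,350),jug=(140,273)).items():
    print(n,np.abs(t[v-45:v+45,u-40:u+40]-c[v-45:v+45,u-40:u+40]).mean())
E
```

```text
can 3.832361111111111
jug 4.287962962962963
```

Both bystanders are unmoved (only noise-level differences). Handing in.

```bash
python3 -c "
from workcell import arm
print(arm.job_done())"
```

```text
the job is handed in; nothing more can be done
None
```

I set all four fittings in their nests in order (plug, collar, nut, flange) and handed the job in at about 27 s; the oil can and jug did not move. I checked the flange only by image measurements, because the 14 pictures were used up by then.

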